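Make up two block-printing kits from the stock

ROBOT

A 6-joint arm with a two-finger parallel gripper is mounted at the origin on the work surface. World frame = base frame: x ahead of the robot, y to its left, z up, the work surface at z = 0. Lengths are in m, angles in degrees, forces in N, time in s.
With the tool pointing down it reaches from about 0.4 to 0.825 m from the base axis. Payload 7 kg.
Tool frame: the origin (TCP) lies midway between the tips of the shut fingers; the grasp point (between the pads) lies 19 mm behind it; z points along the fingers, y is the direction in which the jaws open and shut (so a half turn about z gives the same grasp; the last joint's range is limited). The gripper opens to 88 mm and grips with 3 to 60 N. Pads are 19 mm wide; open, the fingers measure 130 mm over their backs; the gripper's body (78 mm by 193 mm) begins 47 mm behind the grasp point.
Start: joints at [-53.279, 20.546, 0.682, 0, -70.136, -16.507], TCP at [0.233, -0.633, 0.227] pointing down, gripper open.
Joint ranges: [-176.03, 176.03], [-82.01, 121.73], [-58.28, 71.71], [-173.87, 95.51], [-174.79, -0.11], [-173.66, 173.66]. Speed limits (degrees/s): [136.94, 136.94, 172.46, 180, 180, 180].

INTERFACE

Orientations are given as a 3x3 rotation matrix whose columns are the frame's x, y, z axes.
In Python, from rig import robot gives the robot as it stands. Calls block until the motion is done:
- robot.goto(position, orientation): joint-space move of the TCP to a pose.
- robot.servo_line(position, ori=None, speed=0.15): straight line of the TCP; ori=None keeps the orientation; speed is the mean speed in m/s.
- robot.movej(angles): joint-space move.
- robot.move_gripper(opening): opening from 0.0 (shut) to 1.0 (fully open); the grip force is fixed at half the most; returns when the fingers have stopped.
- robot.dwell(seconds).
- robot.ik(position, orientation): joint angles nearest the present ones, or None.
- robot.grab_frame(name): name is "side" or "top" or "wrist"; returns (picture, depth): 384x512x3 uint8, red, green, blue; 384x512 float32, m along the optical axis (not along the pixel's ray), 0 where there is no reading.
- robot.camera_info(name): a dict with "vfov" (degrees; the focal length in pixels is half the picture's height over the tangent of half this angle, whatever the lens; pixels are square), "cx", "cy" (the principal point, pixels), "view" (4x4, takes a point from world to camera coordinates); the wrist camera has in their place "T_tool_cam" (4x4, takes a point from camera to tool coordinates, whose origin is the TCP and whose axes are the flange's). Camera axes: x right, y down, z forward; pixel columns grow to the right and rows downward; lengths in m; the calibration is good to about 2 mm. A picture is of the moment at which its call begins: read the wrist's pose just before it. camera_info takes no time and is no camera call.
A pose or a line that the arm cannot do raises robot.Unreachable and nothing moves.
- robot.job_done(): hands the job in, once; it reports no verdict.
Readings, each from a call of its own:
- robot.read_t(): time.
- robot.read_qpos(): joint angles.
- robot.read_qvel(): joint speeds.
- robot.read_effort(): joint torques, N m.
- robot.read_position(): TCP position.
- robot.read_tcp_rot(): TCP orientation.
- robot.read_force(): force on the tool from outside, world axes, zero at the start.
- robot.read_ft_torque(): the same for the moment, N m.
- robot.read_grip_width(): opening from 0.0 (shut) to 1.0 (fully open).
Only numpy, scipy, OpenCV 4.12 (cv2) and the standard library are available. Lean on these libraries where they do the work, as an engineer would, in place of code of your own. Each camera call takes 0.05 s, during which the arm holds its last target. There are 200 camera calls.

TASK

Make up two printing kits from the stock on the paper: the green tray gets the blue dye jar, the round block and the square block, the white tray gets the red dye jar and the long border block. Stand each jar in its tray's jar bay, the one lined with black rubber, and each block in a felt-lined bay, one thing to a bay, all upright and flat on the bay floor. Set things down rather than dropping or tipping them over, and leave the yellow jar, the mug of brushes and the steel straightedge where they are.

Things in the scene. Friction and masses are not known exactly. Their poses are not given: they have to be found in the camera images.
- green_tray: Open kit tray, fixed, green sides, brass corners, 262 x 112 mm outside; sides and dividers 26 mm high, 6 mm thick; bay floors 8 mm above the table; bays 100 mm wide in y. Origin: centre of its underside; x along it from the jar bay to the far end, y across. Jar bay (black rubber) 70 mm long, centre x = -90 mm; two block bays (cream felt) 84 mm long, centres x = -7 and +83 mm.
- white_tray: Open kit tray, fixed, white sides, brass corners, 172 x 112 mm outside; sides and dividers 26 mm high, 6 mm thick; bay floors 8 mm above the table; bays 100 mm wide in y. Origin: centre of its underside; x along it from the jar bay to the far end, y across. Jar bay (black rubber) 70 mm long, centre x = -45 mm; block bay (cream felt) 84 mm long, centre x = +38 mm (border block: length along y).
- blue_jar: Blue: a closed dye jar, the body full of blue dye with a paper band round it, flat blue screw lid; upright cylinder 50 mm across, lid 51 mm across from 50 mm up to the top at 75 mm; 0.12 to 0.22 kg. Origin: centre of its underside; z up; yaw means nothing.
- red_jar: Red: a closed dye jar, the body full of red dye with a paper band round it, flat red screw lid; upright cylinder 50 mm across, lid 51 mm across from 50 mm up to the top at 75 mm; 0.12 to 0.22 kg. Origin: centre of its underside; z up; yaw means nothing.
- yellow_jar: Yellow: a closed dye jar, the body full of yellow dye with a paper band round it, flat yellow screw lid; upright cylinder 50 mm across, lid 51 mm across from 50 mm up to the top at 75 mm; 0.12 to 0.22 kg. Origin: centre of its underside; z up; yaw means nothing. It belongs to neither kit and stays where it is.
- round_block: Hand printing block of dark wood, round, 58 mm across, 0.06 to 0.10 kg. The lower 26 mm is the block; centred on it stands a turned knob 33 mm tall, 26 mm across at its widest (21 mm at its root): 59 mm in all. Stands carved face down. Origin: centre of its underside; z up.
- square_block: Hand printing block of mid-brown wood, square, 56 x 56 mm, 0.06 to 0.12 kg. The lower 26 mm is the block; centred on it stands a turned knob 33 mm tall, 26 mm across at its widest (21 mm at its root): 59 mm in all. Stands carved face down. Origin: centre of its underside; z up, x and y square to the sides.
- border_block: Long hand printing block of pale wood for borders, 36 mm (x) by 84 mm (y), 0.07 to 0.14 kg. The lower 26 mm is the block; centred on it stands a bar handle 18 mm thick (x), 60 mm long (y) and 32 mm tall: 58 mm in all. Stands carved face down. Origin: centre of its underside; y along its length, z up.
- mug: White ceramic mug without a handle, 74 mm across the rim, 80 mm high, with three brushes standing in it up to about 127 mm high. Stays where it is. Origin: centre of its underside; z up.
- straightedge: Flat steel straightedge lying on the table beyond the stock, 35 mm (x) by 300 mm (y), 5 mm thick. Stays where it is. Origin: centre of its underside; y along its length.
Not all that is in view belongs to the job. Leave any turquoise look-alike of the yellow_jar alone.

How it is judged:
By the outcome, as a careful person would: the job done as asked, in the order asked, and still so for the second after the job is handed in, with the robot touching nothing.
It also fails if it takes over 109 s, if anything falls off the work surface, if the arm or the gripper's body presses on something with over 40 N, if the wrist force passes 120 N, or if a joint passes its speed limit or range.

## Working session

There is one attempt and no reset: what is moved stays moved. The work goes in short steps, each a Python script; the robot and the scene stay as the last script left them, time stands still between calls to the robot, and variables do not carry over. Pictures are saved under pics/ and viewed, about 12 in all and at most 16, crops included, and the job is handed in when it is done.

```bash
ls; mkdir -p pics; python3 - <<'E'
from rig import robot
import numpy as np,cv2
np.set_printoptions(precision=4,suppress=True)
for n in("top","side","wrist"):
    p,d=robot.grab_frame(n); cv2.imwrite(f"pics/{n}0.png",p[:,:,::-1]); np.savez(f"pics/{n}0.npz",p=p,d=d)
    print(n,robot.camera_info(n),(d>0).mean())
print(robot.read_t(),robot.read_tcp_rot())
a=[cv2.imread(f"pics/{n}0.png") for n in("top","side")]
E
```

```text
pics
top {'vfov': 56.32179234997085, 'cx': 257.7851296300681, 'cy': 184.18539680764565, 'view': array([[-0.1164, -0.9932, -0.0061,  0.0556],
       [-0.9614,  0.1142, -0.2505,  0.5815],
       [ 0.2495, -0.0233, -0.9681,  0.7225],
       [ 0.    ,  0.    ,  0.    ,  1.    ]])} 0.9961090087890625
side {'vfov': 50.311749510558, 'cx': 259.3931762561745, 'cy': 188.72303481173512, 'view': array([[-0.906 , -0.423 ,  0.0128,  0.5182],
       [-0.2346,  0.477 , -0.847 ,  0.1702],
       [ 0.3522, -0.7704, -0.5314,  0.6471],
       [ 0.    ,  0.    ,  0.    ,  1.    ]])} 0.9961446126302084
wrist {'vfov': 59.41748637331721, 'cx': 259.7748258133242, 'cy': 187.7255571819461, 'T_tool_cam': array([[ 0.0011, -0.9619, -0.2734,  0.074 ],
       [ 1.    ,  0.0009,  0.0009, -0.0009],
       [-0.0006, -0.2734,  0.9619, -0.1581],
       [ 0.    ,  0.    ,  0.    ,  1.    ]])} 0.9960428873697916
0.15 [[-0.9384 -0.3455 -0.0006]
 [-0.3455  0.9384  0.0012]
 [ 0.0002  0.0013 -1.    ]]
```

View pics/top0.png

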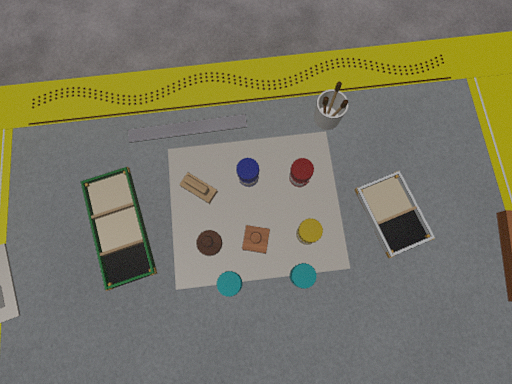

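View pics/side0.png

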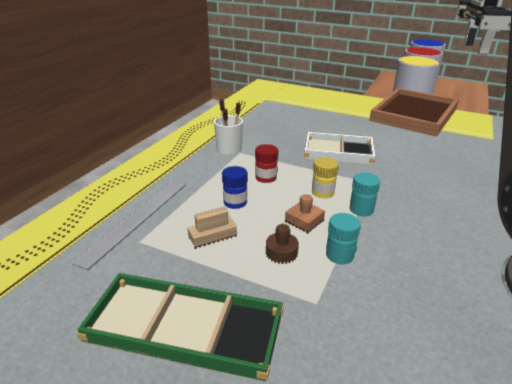

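The top view shows the green tray at (118,228) with its jar bay at the near end, and the white tray at (395,213) with its jar bay at lower right. Blue is at (248,168), red (302,170) and yellow (310,231), with turquoise look-alikes at (229,284) and (304,276). The blocks are border (199,187), round (209,242) and square (256,238). The side view shows the same layout with everything upright.

```bash
cat > h.py <<'E'
from rig import robot
import numpy as np,cv2
np.set_printoptions(precision=4,suppress=True)
def cam(n,pose=None):
    c=robot.camera_info(n); f=192/np.tan(np.radians(c['vfov']/2))
    if n=="wrist":
        T=np.eye(4); T[:3,:3]=pose[1]; T[:3,3]=pose[0]; M=T@c['T_tool_cam']
    else: M=np.linalg.inv(c['view'])
    return f,c['cx'],c['cy'],M
def rays(C,uv):
    f,cx,cy,M=C; uv=np.atleast_2d(uv).astype(float)
    d=np.c_[(uv[:,0]-cx)/f,(uv[:,1]-cy)/f,np.ones(len(uv))]
    return M[:3,3],d@M[:3,:3].T
def plane(C,uv,z):
    o,d=rays(C,uv); return o+d*((z-o[2])/d[:,2])[:,None]
def cloud(C,D):
    v,u=np.mgrid[:D.shape[0],:D.shape[1]]; o,d=rays(C,np.c_[u.ravel(),v.ravel()])
    return (o+d*D.reshape(-1,1)).reshape(*D.shape,3)
def tri(C1,p1,C2,p2):
    o1,d1=rays(C1,p1);o2,d2=rays(C2,p2);d1=d1[0]/np.linalg.norm(d1);d2=d2[0]/np.linalg.norm(d2)
    s=np.linalg.lstsq(np.c_[d1,-d2],o2-o1,rcond=None)[0];a=o1+s[0]*d1;b=o2+s[1]*d2
    return (a+b)/2,np.linalg.norm(a-b)
E
python3 - <<'E'
from h import *
for n in("top","side"):
    z=np.load(f"pics/{n}0.npz");D=z['d'];P=cloud(cam(n),D);p=z['p'];hsv=cv2.cvtColor(p,cv2.COLOR_RGB2HSV)
    Z=P[...,2]; ok=(D>0)&(P[...,0]>.3)&(P[...,0]<.9)&(abs(P[...,1])<.5)
    print(n,"table z pct",np.percentile(Z[ok],[5,25,50,75]))
    m=(ok&(Z>.012)&(Z<.2)).astype(np.uint8)
    k,L,S,c=cv2.connectedComponentsWithStats(m)
    for i in range(1,k):
        if S[i,4]<40: continue
        q=P[L==i]; top=np.percentile(q[:,2],95); t=q[q[:,2]>top-.006]
        mid=q[(q[:,2]>.022)&(q[:,2]<.03)]
        print(S[i],"ztop %.4f"%top,"topcen",t[:,:2].mean(0),"mm ext",(np.ptp(t[:,:2],axis=0)*1e3).round(),"col",np.median(p[(L==i)&(Z>top-.006)],axis=0), "bbox",q.min(0)[:2],q.max(0)[:2])
E
```

```text
top table z pct [-0.0022 -0.0006  0.0006  0.0021]
[314  82  34  47 969] ztop 0.1208 topcen [ 0.7571 -0.2105] mm ext [52. 49.] col [55. 39. 24.] bbox [ 0.7196 -0.243 ] [ 0.7917 -0.1712]
[236 158  23  28 525] ztop 0.0767 topcen [0.6229 0.0069] mm ext [50. 51.] col [ 46.  51. 113.] bbox [ 0.5974 -0.0184] [0.6484 0.0325]
[289 158  25  29 537] ztop 0.0767 topcen [ 0.6075 -0.1152] mm ext [51. 51.] col [113.  42.  40.] bbox [ 0.5822 -0.1405] [ 0.633  -0.0893]
[  80  167   77  124 1721] ztop 0.0277 topcen [0.5315 0.3216] mm ext [277. 162.] col [ 50.5 100.   61. ] bbox [0.3969 0.2377] [0.6794 0.4027]
[ 355  171   80   87 1133] ztop 0.0279 topcen [ 0.4884 -0.3217] mm ext [194. 152.] col [156. 156. 157.] bbox [ 0.3945 -0.3984] [ 0.5899 -0.2419]
[179 173  38  31 555] ztop 0.0587 topcen [0.6059 0.1275] mm ext [46. 54.] col [142. 118.  90.] bbox [0.5675 0.0852] [0.6441 0.1709]
[296 219  27  26 522] ztop 0.0770 topcen [ 0.4694 -0.1126] mm ext [50. 51.] col [151. 131.  40.] bbox [ 0.4434 -0.1388] [ 0.4944 -0.087 ]
[242 225  28  29 617] ztop 0.0584 topcen [0.4696 0.0066] mm ext [24. 23.] col [131.  9
[... 1313 characters left out ...]
02] [ 0.404  -0.0559]
[285 194  40  35 769] ztop 0.0570 topcen [0.4701 0.0111] mm ext [23. 24.] col [173.  123.   90.5] bbox [ 0.4367 -0.0195] [0.5054 0.0433]
[ 188  207   49   37 1154] ztop 0.0572 topcen [0.6062 0.1328] mm ext [48. 53.] col [192. 165. 130.] bbox [0.5686 0.088 ] [0.6448 0.1732]
[ 326  213   35   46 1287] ztop 0.0747 topcen [0.3799 0.0781] mm ext [51. 53.] col [ 71. 163. 165.] bbox [0.3539 0.0482] [0.4064 0.1017]
[266 224  33  35 825] ztop 0.0573 topcen [0.474  0.1181] mm ext [25. 24.] col [90. 63. 49.] bbox [0.4466 0.088 ] [0.504  0.1447]
[  77  273  207  104 5092] ztop 0.0262 topcen [0.5333 0.3306] mm ext [278. 165.] col [ 55. 114.  67.] bbox [0.3975 0.2393] [0.6779 0.4077]
```

```bash
python3 - <<'E'
from h import *
R={}
for n in("top","side"):
    z=np.load(f"pics/{n}0.npz");D=z['d'];P=cloud(cam(n),D);p=z['p'];hsv=cv2.cvtColor(p,cv2.COLOR_RGB2HSV)
    H,S,V=[hsv[...,i].astype(int) for i in range(3)]
    near=lambda c,r:(D>0)&(np.hypot(P[...,0]-c[0],P[...,1]-c[1])<r)
    for nm,c,r in(("green",(.537,.322),.16),("white",(.49,-.32),.12),("border",(.606,.130),.055),("square",(.47,.008),.045),("round",(.474,.115),.045)):
        tray=nm in("green","white")
        m=near(c,r)&(P[...,2]>(.018 if tray else .016))&(P[...,2]<(.034 if tray else .032))
        q=P[m][:,:2].astype(np.float32)
        (cx,cy),(w,h),a=cv2.minAreaRect(q*1000)
        print(n,nm,"cen %.1f %.1f size %.1f %.1f ang %.1f"%(cx,cy,w,h,a), end=" ")
        if tray:
            k=near(c,r)&(V<60)&(S<90)&(P[...,2]<.015)
            print("black", P[k].mean(0),"floor z black %.4f"%np.median(P[k][:,2]),k.sum(),end=" ")
            f=near(c,r)&(V>110)&(S>25)&(H>12)&(H<35)&(P[...,2]<.016)
            print("felt",P[f].mean(0),"z %.4f"%np.median(P[f][:,2]))
        else:
            m=near(c,r)&(P[...,2]>.045); q=P[m][:,:2].astype(np.float32); print("handle",cv2.minAreaRect(q*1000))
    # ray onto lid plane for lids; top rim via colour
    # triangulation data: lid top = pixels of lid with cloud z>.068
    for nm,c in(("blue",(.623,.009)),("red",(.6075,-.113)),("round",(.474,.115)),("square",(.47,.008))):
        jar=nm in("blue","red"); zt=.071 if jar else .0535
        m=near(c,.03)&(P[...,2]>zt); 
        v,u=np.nonzero(m); R[n,nm]=(cv2.minEnclosingCircle(P[m][:,:2].astype(np.float32)*1000), (u.mean(),v.mean()))
        print(n,nm,R[n,nm])
for nm in("blue","red","round","square"):
    print(nm,tri(cam("top"),R["top",nm][1],cam("side"),R["side",nm][1]))
E
```

```text
top green cen 537.4 321.7 size 263.6 114.5 ang 12.4 black [0.4634 0.3055 0.0082] floor z black 0.0080 1417 felt [0.5741 0.3328 0.0077] z 0.0077
top white cen 492.5 -320.3 size 174.2 114.5 ang 15.5 black [ 0.4507 -0.3366  0.0082] floor z black 0.0082 1155 felt [ 0.5304 -0.3144  0.0081] z 0.0081
top border cen 606.6 128.3 size 84.0 36.2 ang 52.3 handle ((606.2576293945312, 127.8443603515625), (58.698951721191406, 18.154483795166016), 51.925758361816406)
top square cen 470.2 6.5 size 55.9 56.2 ang 74.1 handle ((469.9197082519531, 6.7604522705078125), (22.025041580200195, 23.967483520507812), 83.44023132324219)
top round cen 473.6 113.1 size 56.4 55.1 ang 40.5 handle ((473.6500549316406, 113.16157531738281), (24.427448272705078, 23.607698440551758), 85.78337097167969)
top blue (((623.8364868164062, 6.766413688659668), 25.96734046936035), (np.float64(246.99745547073792), np.float64(168.46819338422392)))
top red (((607.6229858398438, -115.66243743896484), 26.538206100463867), (np.float64(301.91326530612247), np.float64(168.80102040816325)))
top round (((474.30364990234375, 113.271163940429
[... 1117 characters left out ...]
)
side red (((609.8873901367188, -113.88941192626953), 26.979387283325195), (np.float64(266.36764705882354), np.float64(149.0392156862745)))
side round (((475.0109558105469, 115.43562316894531), 11.680166244506836), (np.float64(282.70873786407765), np.float64(228.10679611650485)))
side square (((470.6213684082031, 9.285528182983398), 11.661221504211426), (np.float64(306.275), np.float64(197.6125)))
blue (array([0.6246, 0.0071, 0.0714]), np.float64(0.0012212125615586272))
red (array([ 0.6092, -0.1157,  0.0715]), np.float64(0.0011730440568720277))
round (array([0.4751, 0.1137, 0.0538]), np.float64(0.00104020809505399))
square (array([0.4706, 0.0066, 0.0542]), np.float64(0.0009042168077554519))
```

```bash
cat >> h.py <<'E'
def ori(t):
    t=np.radians(t); y=np.array([np.cos(t),np.sin(t),0]); z=np.array([0,0,-1.]); return np.c_[np.cross(y,z),y,z]
OBJ=dict(blue=(.624,.0075),red=(.608,-.115),round=(.4743,.1143),square=(.4702,.008),border=(.6067,.1295))
TOP=dict(blue=.075,red=.075,round=.059,square=.059,border=.058)
def bay(t,bx):
    c,a=dict(g=((.538,.3225),12.4),w=((.4932,-.319),15.75))[t]; a=np.radians(a)
    return c[0]+bx*np.cos(a),c[1]+bx*np.sin(a)
DST=dict(blue=bay('g',-.09),round=bay('g',-.007),square=bay('g',.083),red=bay('w',-.045),border=bay('w',.038))
HZ=.2
def wrist(name=None):
    pose=robot.read_position(),np.array(robot.read_tcp_rot()); p,d=robot.grab_frame("wrist")
    if name: cv2.imwrite(f"pics/{name}.png",p[:,:,::-1])
    return p,d,cloud(cam("wrist",pose),d)
def topcen(P,c,zt):
    m=(np.hypot(P[...,0]-c[0],P[...,1]-c[1])<.045)&(P[...,2]>zt-.006)&(P[...,2]<zt+.02)
    q=P[m]; r=cv2.minAreaRect(q[:,:2].astype(np.float32)*1000)
    return r, np.median(q[:,2])
E
python3 - <<'E'
from h import *
for n,y in(("blue",102.4),("round",102.4),("square",73.6),("red",105.75),("border",141.7),("border",-38.3)):
    print(n,robot.ik([*OBJ[n],HZ],ori(y)))
for n,y in(("blue",102.4),("round",102.4),("square",102.4),("red",105.75),("border",195.75),("border",15.75)):
    print(n,DST[n],robot.ik([*DST[n],HZ],ori(y)))
robot.goto([*OBJ["blue"],HZ],ori(102.4))
p,d,P=wrist("w1")
print(robot.read_t(),robot.read_position())
for n in OBJ:
    try: print(n,topcen(P,OBJ[n],TOP[n]))
    except Exception as e: print(n,"no")
E
```

```text
blue [ 18.5882  16.8128  -8.2851   0.     -64.9021 -96.1882]
round [  36.6986    3.9115  -24.5529    0.      -61.5356 -114.2986]
square [  25.0447    2.1297  -26.4734    0.      -61.3969 -131.4447]
red [  7.3464  16.3304  -8.9649   0.     -64.7048 -81.5964]
border [ 30.0583  16.4758  -8.7605   0.     -64.7637 -68.3583]
border [ 30.0583  16.4758  -8.7605   0.     -64.7637 111.6417]
blue (np.float64(0.4500994949499249), np.float64(0.30317382055496434)) [  54.6603    9.2484  -18.3174    0.      -62.4342 -132.2603]
round (np.float64(0.5311632940516609), np.float64(0.3209968527098306)) [  49.1474   16.4993   -8.7274    0.      -64.7733 -126.7474]
square (np.float64(0.619063799101736), np.float64(0.34032303215486626)) [  44.5529   24.3589    3.0057    0.      -68.6468 -122.1529]
red (np.float64(0.4498895143595859), np.float64(-0.33121482024392834)) [-16.2817  10.7592 -16.4231   0.     -62.8177 -57.9683]
border (np.float64(0.5297732989852386), np.float64(-0.3086852629051272)) [-11.9994  15.8133  -9.6876   0.     -64.4991  27.7494]
border (np.float64(0.5297732989852386), np.float64(-0.3086852629051272)) [ -11.9994   15.8133   -9.6876    0.      -64.4991 -152.2506]
2.85 [0.624  0.0067 0.2   ]
blue (((624.6771240234375, 5.915002822875977), (51.18455123901367, 52.05522537231445), 8.954121589660645), np.float64(0.07479024540482432))
red (((609.7539672851562, -115.93441009521484), (51.64119338989258, 51.97529220581055), 87.96973419189453), np.float64(0.07476761260694192))
round (((476.6649169921875, 111.86991882324219), (24.17548370361328, 23.420740127563477), 63.534210205078125), np.float64(0.05798357557542416))
square (((479.184326171875, 7.593260765075684), (9.003899574279785, 22.862529754638672), 12.085469245910645), np.float64(0.05760203405375158))
border (((607.8508911132812, 126.9732894897461), (59.24043273925781, 18.201560974121094), 51.82036590576172), np.float64(0.05750923574449618))
```

View pics/w1.png

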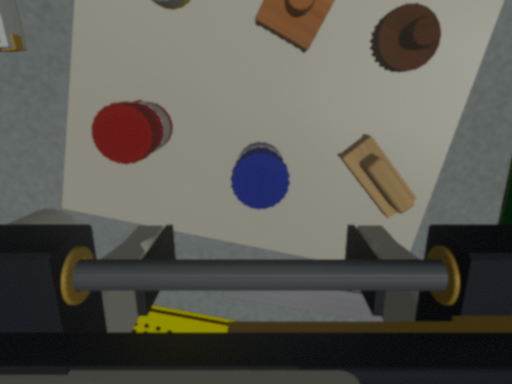

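The wrist view shows blue at (260,178) and red at (128,132), with the round block, square block and border beyond them. The wrist measurements agree with the fixed cameras within 2 mm, and the heights match 75 and 58 mm. I'll start the blue jar.

```bash
cat >> h.py <<'E'
OBJ.update(blue=(.6243,.0068),red=(.609,-.1155),round=(.475,.113),square=(.470,.007),border=(.607,.1277))
GZ=dict(blue=.043,red=.043,round=.031,square=.031,border=.031)
def transfer(n,yp,yd,opn=.6,pick=None):
    x=pick or OBJ[n]; g=GZ[n]
    robot.move_gripper(1.0 if opn>.9 else opn)
    robot.goto([*x,HZ-.04],ori(yp))
    robot.servo_line([*x,g],speed=.12); print("down F",robot.read_force())
    robot.move_gripper(0); w=robot.read_grip_width(); print(n,"width mm",w*88)
    robot.servo_line([*x,HZ],speed=.2)
    print("lift width",robot.read_grip_width()*88,"F",robot.read_force(),"t",robot.read_t())
    d=DST[n]; robot.goto([*d,HZ],ori(yd))
    robot.servo_line([*d,g+.02],speed=.2); robot.dwell(.1)
    f0=robot.read_force()[2]; z=g+.008+.003
    robot.servo_line([*d,z],speed=.05)
    while z>g+.008-.004:
        df=robot.read_force()[2]-f0
        if abs(df)>3: break
        z-=.0007; robot.servo_line([*d,z],speed=.02)
    print("contact z-g %.4f"%(z-g),"dF %.1f"%df)
    robot.move_gripper(min(1,w+.25)); robot.dwell(.1)
    robot.servo_line([*d,HZ],speed=.2); print("t",robot.read_t(),"F",robot.read_force())
E
python3 - <<'E'
from h import *
transfer("blue",102.4,102.4,1.0)
p,d,P=wrist("w2")
print("jar",topcen(P,DST["blue"],.083),DST["blue"])
E
```

```text
down F [-0.0142  0.52    0.0063]
blue width mm 50.76742572500267
lift width 50.635291466818074 F [ 0.0356  0.2095 -2.2775] t 6.1
contact z-g 0.0075 dF 7.2
t 11.5417 F [-0.5846 -0.3782 -0.7149]
jar (((450.571533203125, 302.1446228027344), (50.95186996459961, 52.1328125), 33.023643493652344), np.float64(0.08283918249591549)) (np.float64(0.4500994949499249), np.float64(0.30317382055496434))
```

View pics/w2.png

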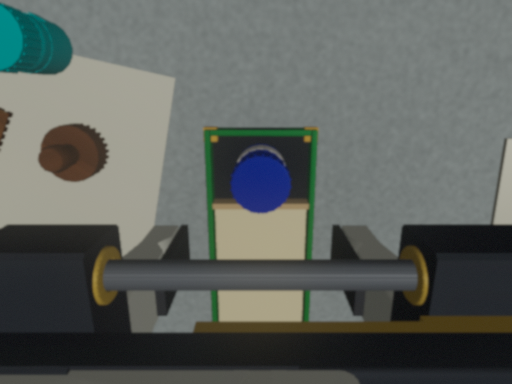

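Blue stands at (262,180), inside the black bay, with its lid top at 83 mm (8 + 75) and centred. Next are the round and square blocks.

```bash
python3 - <<'E'
from h import *
transfer("round",102.4,102.4)
p,d,P=wrist()
print("round",topcen(P,DST["round"],.067),DST["round"])
transfer("square",73.6,102.4)
p,d,P=wrist("w3")
print("square",topcen(P,DST["square"],.067),DST["square"])
E
```

```text
down F [0.0381 0.3667 0.3615]
round width mm 24.440599399775596
lift width 24.58510419649518 F [ 0.032  -0.2726 -1.1135] t 15.7917
contact z-g 0.0075 dF 6.2
t 20.9167 F [-0.5115  0.6409 -0.6096]
round (((531.2188110351562, 320.52984619140625), (22.770204544067383, 24.424808502197266), 10.809557914733887), np.float64(0.06592562571025345)) (np.float64(0.5311632940516609), np.float64(0.3209968527098306))
down F [ 0.1855 -0.414  -0.1373]
square width mm 24.438518307324777
lift width 24.08992154325518 F [-1.3906  1.0369 -1.9417] t 25.3917
contact z-g 0.0075 dF 6.7
t 31.0167 F [-0.7344 -0.4959 -0.5208]
square (((619.6600341796875, 339.6240539550781), (23.318077087402344, 23.51394271850586), 11.78709888458252), np.float64(0.06592336199283172)) (np.float64(0.619063799101736), np.float64(0.34032303215486626))
```

View pics/w3.png

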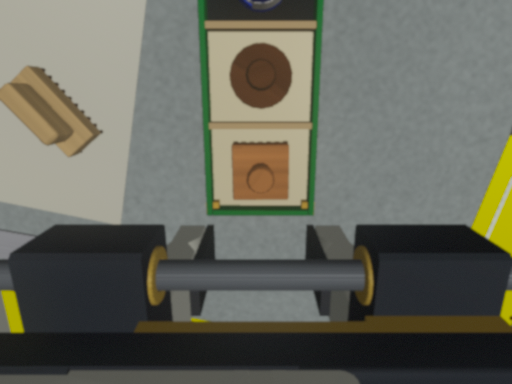

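The round block at (261,76) and square block at (261,172) sit flat and centred in separate felt bays. Red and border are next.

```bash
python3 - <<'E'
from h import *
transfer("red",105.75,105.75,1.0)
p,d,P=wrist()
print("red",topcen(P,DST["red"],.083),DST["red"])
transfer("border",141.8,195.75)
p,d,P=wrist("w4")
print("border",topcen(P,DST["border"],.066),DST["border"])
robot.goto([.45,0,.3],ori(100))
p,d=robot.grab_frame("side"); cv2.imwrite("pics/side1.png",p[:,:,::-1]); np.savez("pics/side1.npz",p=p,d=d)
robot.goto([.233,-.633,.25],ori(110))
p,d=robot.grab_frame("top"); cv2.imwrite("pics/top1.png",p[:,:,::-1]); np.savez("pics/top1.npz",p=p,d=d)
C=cam("top");P=cloud(C,d);P0=cloud(C,np.load("pics/top0.npz")['d'])
for n,c,z in(("yellow",(.469,-.112),.075),("mug",(.757,-.21),.08),("turq1",(.378,-.083),.075),("turq2",(.38,.074),.075)):
    print(n,topcen(P0,c,z)[0],topcen(P,c,z)[0])
for n,z in(("blue",.083),("round",.067),("square",.067),("red",.083),("border",.066)): print(n,np.round(DST[n],4),topcen(P,DST[n],z))
print(robot.read_t())
E
```

```text
down F [0.2119 0.0852 0.5379]
red width mm 50.648114914613444
lift width 50.730665262425795 F [-0.7115 -0.1527 -2.7643] t 36.3583
contact z-g 0.0075 dF 7.0
t 41.5417 F [ 0.0627 -0.3249 -0.4104]
red (((450.30908203125, -332.1673583984375), (51.61516189575195, 51.72229766845703), 47.24943161010742), np.float64(0.08281538630987106)) (np.float64(0.4498895143595859), np.float64(-0.33121482024392834))
down F [-0.4548 -0.2648 -0.0386]
border width mm 17.817317562126174
lift width 18.036784836461074 F [-0.6008 -0.1794 -1.5811] t 46.8417
contact z-g 0.0075 dF 5.8
t 52.725 F [-0.5509 -0.4983 -0.0053]
border (((529.6965942382812, -308.0282287597656), (17.56148910522461, 59.6849479675293), 15.798257827758789), np.float64(0.06553817615374874)) (np.float64(0.5297732989852386), np.float64(-0.3086852629051272))
yellow ((469.118408203125, -112.49188995361328), (49.43041229248047, 50.28785705566406), 36.76502990722656) ((469.7735595703125, -113.1101303100586), (50.49842834472656, 49.11655044555664), 25.894620895385742)
mug ((755.63427734375, -207.19017028808594), (71.71945190429688, 71.99034118652344)
[... 640 characters left out ...]
75), 38.84368133544922), np.float64(0.0827875169434713))
round [0.5312 0.321 ] (((530.4108276367188, 319.89288330078125), (21.352195739746094, 23.40118980407715), 69.6780776977539), np.float64(0.06592833653899843))
square [0.6191 0.3403] (((618.1373901367188, 339.4283752441406), (21.39198112487793, 24.186601638793945), 7.712258815765381), np.float64(0.06581527845201218))
red [ 0.4499 -0.3312] (((449.2713623046875, -330.0849609375), (49.531402587890625, 50.17304229736328), 39.44752883911133), np.float64(0.08299009002053626))
border [ 0.5298 -0.3087] (((527.9832763671875, -306.74163818359375), (18.050186157226562, 58.78121566772461), 15.91907024383545), np.float64(0.06522111601468306))
57.2583
```

View pics/w4.png

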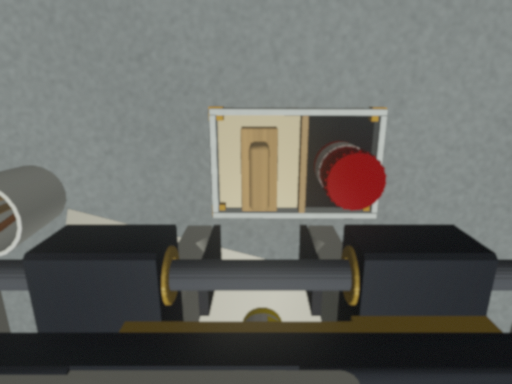

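View pics/top1.png

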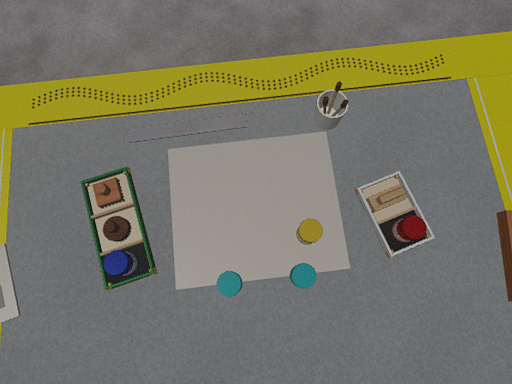

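The wrist view shows the border block at (260,170), flat in its felt bay, and red at (352,180) in the black bay. The top view shows both kits complete, with yellow, the turquoise jars, the mug and the straightedge unmoved. I'm handing the job in.

```bash
python3 -c "
from rig import robot
print(robot.job_done(),robot.read_t())"
```

```text
the job is handed in; nothing more can be done
the job is handed in; nothing more can be done
```

Both kits are made up, in the order you asked, and the job is handed in. It took about 57 s of the 109 s allowed.

- **Green tray:** the blue jar, round block and square block were picked up and lowered into their bays one at a time. Contact forces were about 6 to 7 N.
- **White tray:** the red jar and border block went in the same way, with the border block's length across the tray.
- **Heights:** tops measured 83 mm for the jars, 66 mm for the round and square blocks, and 65–66 mm for the border block. That matches standing upright and flat on the 8 mm bay floors.
- **Position in the bays:** everything is within about 3.5 mm of its bay centre. The largest offset is the border block lengthwise, about 3 mm by the top camera against 1 mm by the wrist camera. Its bay leaves 8 mm on each side.
- **Left alone:** the yellow jar, the mug and the turquoise jars measured within 1 mm of where they started. I checked the straightedge only by eye in the final top view, and it looked unmoved.

No check failed. The cameras disagreed with each other by 1 to 3 mm, so I averaged their readings.

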